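# Ease a spring clip off a rod with a wedge

### The job

Pick up the wedge (the tool with the tapering tongue, not its square-ended twin), slide its tongue along the top of the stand's steel rod under the spring clip until the clip is prised fully up off the rod, then draw the wedge out and lay it flat on the worktop, clear of the stand. The clip must stay sprung off the rod; keep the gripper off the stand and leave the square-ended bar where it lies.

Things in the scene. Friction and masses are not known exactly. Their poses are not given: they have to be found in the camera images.
- wedge: Black plastic wedge, about 0.1 kg, 145 mm long. Origin: underside, below the handle's centre; x along the tongue, z up. Handle block x -30 to 30 mm, 16 wide (y), 36 high, grey grip lines. Tongue 10 mm wide, 36 high to x = 40, then its top slopes evenly down to 4 high at the tip, x = 115; flat underside throughout. At the start it lies on its underside, tip ahead or ahead-left.
- bar: The wedge's twin, to be left where it lies: same handle and origin, but its tongue is a plain bar 36 mm high and 10 mm wide with a square end at x = 115, too thick to enter under the clip.
- stand: Fixed aluminium stand. Origin: on the worktop below the middle of its steel rod; x along the rod, away from the robot within 20 degrees; y to the clip's hinge; z up. Rod 24 mm diameter, x -65 to 65, top at z = 57 mm; saddles stay below its top. Base plate x -65 to 65, y -47 to 103, 8 mm thick. Hinge cheeks at y 70 to 90 reach z = 78. Nothing stands in the way over the rod on the robot's side.
- bow (a point): Middle of the underside of the clip's strap, over the rod (14 mm above the rod's top while shut; it rises with the clip). The strap is 20 mm wide along the rod (10 either way from here), 4 mm thick, and runs across the rod to the hinge. Two sprung legs hang from it, inner faces 18 mm either side of here (across the rod), and hook below the rod. The tongue goes between them.
- clip (a joint): Angle of the clip about its hinge pin (80 mm to the side of the rod), rad: 0 shut, 0.1 lifts the strap 8 mm at the rod. From about 0.12 the sprung legs are past the rod's widest line; lifted by the full height of the tongue (36 mm, x 30 to 40) they close on the rod's top and the clip stays up by itself at about 0.3. Lifted less, it sticks part-way. Sliding the wedge in takes 5 to 25 N.

How it is judged:
By the outcome, as a careful person would: the job done as asked, in the order asked, and still so for the second after the job is handed in, with the robot touching nothing.
It also fails if it takes over 53 s, if anything falls off the work surface, if the arm or the gripper's body presses on something with over 40 N, if the wrist force passes 120 N, or if a joint passes its speed limit or range.

### The arm

A 6-joint arm with a two-finger parallel gripper is mounted at the origin on a cart in front of the work surface, level with it; the furniture and walls round the work are solid. World frame = base frame: x ahead of the robot, y to its left, z up, the work surface at z = 0. Lengths are in m, angles in degrees, forces in N, time in s.
With the tool pointing down it reaches from about 0.35 to 0.875 m from the base axis. Payload 15.5 kg.
Tool frame: the origin (TCP) lies on the centre line of the jaws, within the pads' length; the fingertips stand arm.finger_overhang ahead of it and the grasp point (between the pads) lies 6 mm ahead of it (arm.finger_overhang is the distance from the TCP to the fingertips, in m); z points along the fingers, y is the line along which they close (so a half turn about z gives the same grasp; the last joint's range is limited). The gripper opens to 85 mm and grips with 20 to 120 N. Pads are 22 mm wide; open, the fingers measure 114 mm over their backs; the gripper's body (76 mm by 85 mm) begins 54 mm behind the grasp point. The pads swing forward as they close: fully open they stand 13 mm farther back than shut.
Start: joints at [66.549, 28.281, 77.091, -0, 74.628, -5.472], TCP at [0.193, 0.594, 0.256] pointing down, gripper open.
Joint ranges: [-166.48, 166.48], [-47.26, 123.95], [12.59, 153.08], [-70.14, 250.14], [6.76, 159.57], [-176.63, 176.63]. Speed limits (degrees/s): [108.29, 108.29, 147.25, 172.46, 172.46, 172.46].

### API

Orientations are given as [roll, pitch, yaw] about the fixed x, y, z axes, in that order (R = Rz(yaw) Ry(pitch) Rx(roll)).
In Python, from plant import arm, imaging, status gives the robot as it stands (arm), with the cameras (imaging) and the readings (status).
- The arm moves only by the tool inch_along, called after "Request:" by a JSON object that holds its "api" and its "payload". Schema: {"type":"object","properties":{"deltas":{"type":"array","items":{"type":"array","items":{"type":"array","items":{"type":"number"},"minItems":6,"maxItems":6},"minItems":1,"maxItems":5},"minItems":1,"maxItems":1},"finger_gap":{"type":"number"},"grip_n":{"type":"number"},"only":{"type":"string"},"quiet":{"type":"boolean"},"lines":{"type":"string"}},"required":["deltas"],"additionalProperties":false}. deltas is a list that holds a single list of rows (three levels of brackets), with 1 to 5 rows, each of 6 numbers: dx, dy, dz in shares of the most that a row can go, 1 being 50 mm, then a rotation vector rx, ry, rz in a scale on which 1.0 is 60 degrees; each row shifts and turns the commanded pose from where the row before left it, along the tool's axes as they then stand; what a row does not reach is not made up. A row lasts 1/10 s, in which the tool goes at most 0.05 m and 8.59 degrees, less where a joint would pass 70% of its speed; a pose out of reach is approached as far as the arm can. finger_gap is the finger opening in m, set as the call begins (left out keeps the last). The fingers move at their own pace and stop on an object; grip_n is the grip in N (left out, the last holds). Time passes only in rows, so rows that do not move let the fingers close. The tool returns the time, the measured TCP pose, the force, the opening and the grip force at its end. only (a regular expression) keeps the lines of the reply that match it, lines (a string "A,B") keeps lines A to B, and quiet returns only ok. Input that does not fit is refused with a message, and nothing moves.
- status.observe(): the state, without advancing time (a new reading comes with each control period).
- imaging.snapshot(name): name is "side" or "top"; returns a dict with "color" (400x640x3 uint8, blue, green, red), "fovy" (degrees; the focal length in pixels is half the picture's height over the tangent of half this angle, whatever the lens; pixels are square), "cx", "cy" (the principal point, pixels), "T" (4x4, takes a point from camera to world coordinates). Camera axes: x right, y down, z forward; pixel columns grow to the right and rows downward; lengths in m; the calibration is good to about 2 mm. A picture is of the moment at which its call begins. There is no depth.
- arm.finish_job(): hands the job in; it is judged then, once.
The state is a dict: "clock": time; "joint_pos": joint angles; "qvel": joint speeds; "joint_torque": joint torques, N m; "eef_pos": TCP position; "ee_rot": TCP orientation; "wrist_force": force on the tool from outside, world axes, zero at the start; "torque": the same for the moment, N m; "gripper_width": finger opening in m; "finger_force": force on a finger pad.
Only numpy, scipy, OpenCV 4.12 (cv2) and the standard library are available. Lean on these libraries where they do the work, as an engineer would, in place of code of your own. Each camera call takes 0.05 s, during which the arm holds its last target. There are 200 camera calls.

## Working session

There is one attempt and no reset: what is moved stays moved. The work goes in short steps, Python scripts to look and compute and a tool call to move; the robot and the scene stay as the last step left them, time stands still between calls to the robot, and variables do not carry over. Pictures are saved under pics/ and viewed, at most 12 in all, crops included, and the job is handed in when it is done.

```bash
ls; mkdir -p pics; cat > h.py <<'E'
import numpy as np,cv2
from plant import arm, imaging, status
def snap(n,f):
    s=imaging.snapshot(n); cv2.imwrite('pics/'+f+'.png',s['color']); np.savez('pics/'+f+'.npz',**s); return s
def ray(f,u,v):
    s=np.load('pics/'+f+'.npz'); fl=200/np.tan(np.radians(float(s['fovy']))/2); T=s['T']
    d=T[:3,:3]@np.array([(u-s['cx'])/fl,(v-s['cy'])/fl,1]); return T[:3,3],d
def onz(f,u,v,z):
    o,d=ray(f,u,v); return (o+d*(z-o[2])/d[2]).round(4)
def proj(f,p):
    s=np.load('pics/'+f+'.npz'); fl=200/np.tan(np.radians(float(s['fovy']))/2); T=s['T']
    c=T[:3,:3].T@(np.array(p)-T[:3,3]); return (c[0]/c[2]*fl+s['cx']).round(1),(c[1]/c[2]*fl+s['cy']).round(1)
def tri(f1,p1,f2,p2):
    o1,d1=ray(f1,*p1);o2,d2=ray(f2,*p2); d1=d1/np.linalg.norm(d1);d2=d2/np.linalg.norm(d2)
    t=np.linalg.lstsq(np.c_[d1,-d2],o2-o1,rcond=None)[0]; a=o1+d1*t[0];b=o2+d2*t[1]
    return ((a+b)/2).round(4),np.linalg.norm(a-b).round(4)
E
python3 - <<'E'
from h import *
for n in('top','side'):
    s=snap(n,n+'0'); print(n,s['fovy'],s['cx'],s['cy'],s['T'].round(3).tolist())
print(arm.finger_overhang,status.observe())
E
```

```text
pics
plant.py
top 48.22999650885977 327.32869041046774 202.8924354637148 [[0.023, -0.985, 0.172, 0.374], [-1.0, -0.023, 0.002, 0.175], [0.002, -0.172, -0.985, 0.947], [0.0, 0.0, 0.0, 1.0]]
side 45.27981405788016 317.2818208520005 190.09575516057927 [[0.906, -0.134, 0.402, 0.127], [-0.423, -0.336, 0.841, -0.71], [0.022, -0.932, -0.361, 0.469], [0.0, 0.0, 0.0, 1.0]]
0.025 {'clock': 0.1, 'joint_pos': array([ 6.65481263e+01,  2.83093810e+01,  7.71242763e+01,  1.40210588e-03,
        7.46269582e+01, -5.46949850e+00]), 'qvel': array([ 0.02430975, -0.07643867, -0.09862436, -0.02601923,  0.10958153,
       -0.06335371]), 'joint_torque': array([ 2.11018079e-03, -8.83597469e+01, -3.84562504e+01, -6.12104373e-05,
        5.17111737e-03, -1.12726959e-04]), 'eef_pos': array([0.19280196, 0.59420984, 0.25577683]), 'ee_rot': array([-1.79939789e+02, -7.12301115e-03,  1.62017249e+02]), 'wrist_force': array([0.4467406 , 0.37105082, 0.16911068]), 'torque': array([-0.00991511, -0.00116085, -0.03664663]), 'finger_force': 0.0, 'gripper_width': 0.08561694232583876}
```

View pics/top0.png

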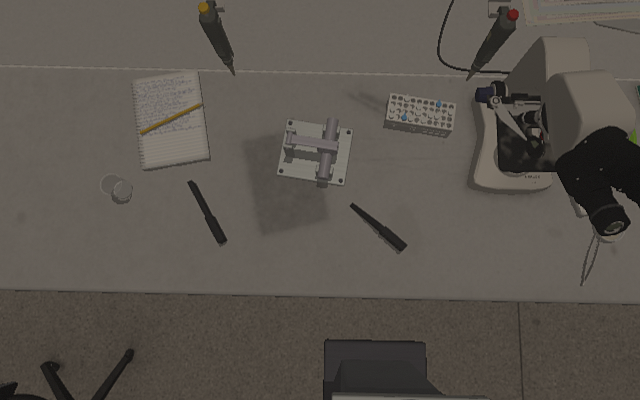

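View pics/side0.png

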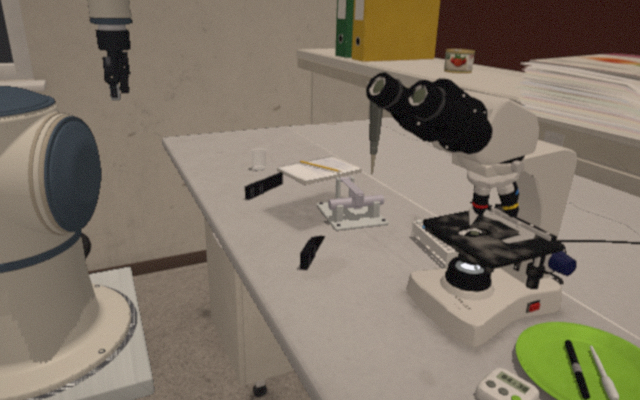

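The top view shows the stand at about (317,150), one tool at (207,212) and another at (378,228). The right one looks tapered with its tip at about (352,205). I'll enlarge both views.

```bash
python3 - <<'E'
import cv2
t=cv2.imread('pics/top0.png');s=cv2.imread('pics/side0.png')
f=lambda im,x,y,w,h,k:cv2.convertScaleAbs(cv2.resize(im[y:y+h,x:x+w],None,fx=k,fy=k,interpolation=cv2.INTER_CUBIC),alpha=1.7)
cv2.imwrite('pics/tc.png',f(t,270,110,140,145,4))
cv2.imwrite('pics/sc.png',f(s,235,165,160,110,5))
E
```

```text
(no output)
```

View pics/tc.png

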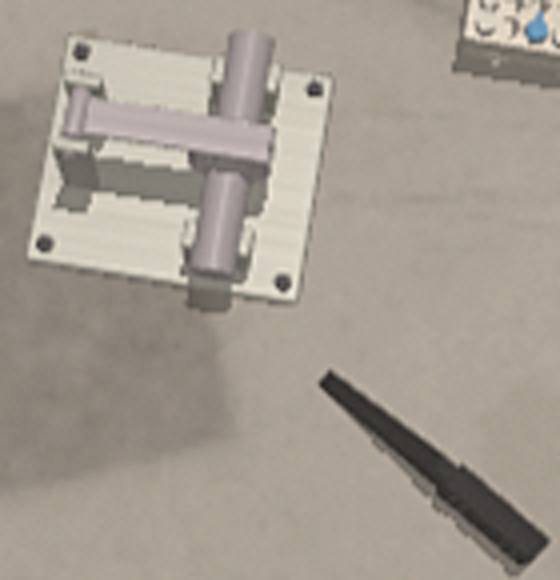

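View pics/sc.png

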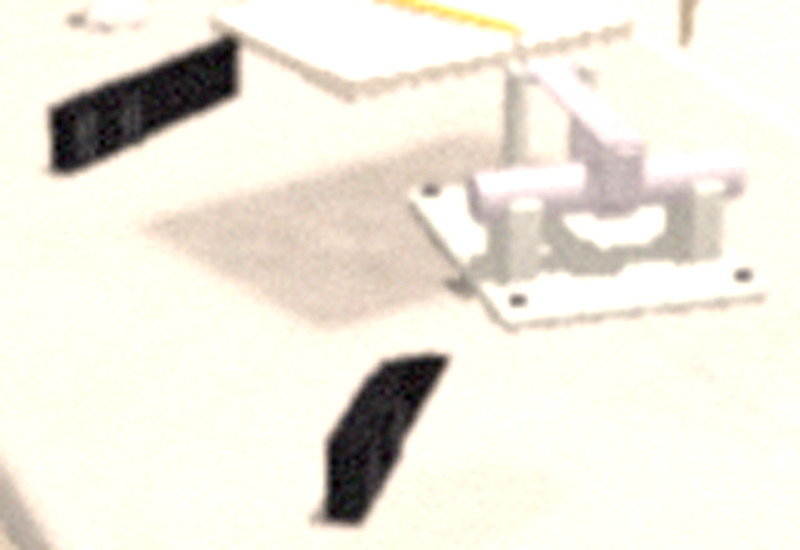

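The left tool keeps its full height to a square end, so it is the bar. The right one tapers to its tip at top-crop (328,376), so it is the wedge. Base plate corners in the top crop are (70,33), (333,76), (298,302) and (28,260).

```bash
cat >> h.py <<'E'
T0=lambda U,V:((U+.5)/4-.5+270,(V+.5)/4-.5+110)
S0=lambda U,V:((U+.5)/5-.5+235,(V+.5)/5-.5+165)
E
python3 - <<'E'
from h import *
c=np.array([onz('top0',*T0(*p),.008) for p in[(70,33),(333,76),(298,302),(28,260)]])
print('base',c.tolist(),[np.linalg.norm(c[i]-c[(i+1)%4]).round(3) for i in range(4)])
m=c.mean(0)[:2]; ax=(c[0]+c[1]-c[2]-c[3])[:2]; ay=(c[0]+c[3]-c[1]-c[2])[:2]
ax/=np.linalg.norm(ax); ay/=np.linalg.norm(ay); print('centre',m,'yaw',np.degrees(np.arctan2(ax[1],ax[0])),np.degrees(np.arctan2(-ay[0],ay[1])))
print('org',m-.028*ay)
print('side base',[onz('side0',*S0(*p),.008).tolist() for p in[(513,325),(762,294),(412,193)]])
print('tip',onz('top0',*T0(328,376),.004),tri('top0',T0(328,376),'side0',S0(445,357)))
print('rear',[onz('top0',*T0(*p),.036).tolist() for p in[(550,541),(527,566),(463,463),(436,488)]])
print('rearR top tri',tri('top0',T0(550,541),'side0',S0(362,522-80)))
print('side bottoms',[onz('side0',*S0(*p),.0).tolist() for p in[(325,518),(360,522)]],onz('side0',*S0(330,437),.036))
# rod: top-view mid-edges far & near end, strap end
print('strap end',[onz('top0',*T0(*p),.075).tolist() for p in[(273,130),(270,163),(85,100),(82,137)]])
print('strap tri',tri('top0',T0(270,163),'side0',S0(605,155)),tri('top0',T0(273,130),'side0',S0(643,148)))
print('rod near', onz('top0',*T0(214,268),.057),'far',onz('top0',*T0(251,32),.057))
print('rod near tri (axis centre end)',tri('top0',T0(214,268),'side0',S0(478,185)))
E
```

```text
base [[0.7264, 0.2699, 0.008], [0.705, 0.1245, 0.008], [0.5776, 0.1417, 0.008], [0.5974, 0.2876, 0.008]] [np.float64(0.147), np.float64(0.129), np.float64(0.147), np.float64(0.13)]
centre [0.6516   0.205925] yaw -7.751204815791848 -8.050230387153377
org [0.64767885 0.17820092]
side base [[0.5792, 0.131, 0.008], [0.6991, 0.1163, 0.008], [0.6015, 0.2841, 0.008]]
tip [0.5384 0.1248 0.004 ] (array([0.5405, 0.124 , 0.0027]), np.float64(0.004))
rear [[0.4501, 0.0122, 0.036], [0.4372, 0.024, 0.036], [0.4891, 0.0566, 0.036], [0.4759, 0.0704, 0.036]]
rearR top tri (array([0.4515, 0.0118, 0.0366]), np.float64(0.003))
side bottoms [[0.4434, 0.0234, 0.0], [0.4545, 0.0155, 0.0]] [0.444  0.0209 0.036 ]
strap end [[0.652, 0.1582, 0.075], [0.6347, 0.1594, 0.075], [0.6657, 0.2541, 0.075], [0.6461, 0.2549, 0.075]]
strap tri (array([0.637 , 0.159 , 0.0694]), np.float64(0.0013)) (array([0.6549, 0.1575, 0.0705]), np.float64(0.0029))
rod near [0.5838 0.1866 0.057 ] far [0.7108 0.1704 0.057 ]
rod near tri (axis centre end) (array([0.5863, 0.1861, 0.0521]), np.float64(0.0028))
```

The base sides come out at 147 × 130 mm, the strap is 70 mm high and the wedge is 143 mm long, all matching the text. The stand origin is about (0.648, 0.1785) with yaw -7.8°. The wedge handle centre is about (0.463, 0.0395) with yaw 48.5°. I'll move over the wedge now.

The rows are not in the units I measure in: shifts go in shares of 50 mm and turns go in shares of 60 degrees. I convert before sending: -0.034 m is -0.68, -0.033 m is -0.66.

Request:
{"api": "inch_along", "payload": {"deltas": [[[-0.66, -0.68, 0, 0, 0, 0], [-0.66, -0.68, 0, 0, 0, 0], [-0.66, -0.68, 0, 0, 0, 0], [-0.66, -0.68, 0, 0, 0, 0], [-0.66, -0.68, 0, 0, 0, 0]]], "finger_gap": 0.085, "grip_n": 100}}

```text
clock: 0.6
eef_pos: [0.2976, 0.3801, 0.2561]
ee_rot: [-180.0, -0.0, 162.0]
wrist_force: [0.9, -0.0, -0.8]
gripper_width: 0.0851
finger_force: 0.0
```

Request:
{"api": "inch_along", "payload": {"deltas": [[[-0.66, -0.68, 0, 0, 0, 0], [-0.66, -0.68, 0, 0, 0, 0], [-0.66, -0.68, 0, 0, 0, 0], [-0.66, -0.68, 0, 0, 0, 0], [-0.66, -0.68, 0, 0, 0, 0]]]}}

```text
clock: 1.1
eef_pos: [0.4022, 0.1674, 0.2563]
ee_rot: [180.0, 0.0, 162.0]
wrist_force: [0.9, 0.3, 0.2]
gripper_width: 0.0847
finger_force: 0.0
```

Request:
{"api": "inch_along", "payload": {"deltas": [[[-0.66, -0.68, 0, 0, 0, 0], [-0.66, -0.68, 0, 0, 0, 0], [-0.66, -0.68, 0, 0, 0, 0]]]}}

```text
clock: 1.4
eef_pos: [0.4649, 0.0396, 0.2563]
ee_rot: [180.0, -0.0, 162.0]
wrist_force: [1.2, 0.8, 0.0]
gripper_width: 0.0851
finger_force: 0.0
```

Request:
{"api": "inch_along", "payload": {"deltas": [[[0, 0, 0, 0, 0, 0.1333], [0, 0, 0, 0, 0, 0.1333], [0, 0, 0, 0, 0, 0.1333], [0, 0, 0, 0, 0, 0.1333], [0, 0, 0, 0, 0, 0.1333]]]}}

```text
clock: 1.9
eef_pos: [0.4644, 0.0416, 0.2561]
ee_rot: [-180.0, -0.0, 121.7]
wrist_force: [-0.1, 0.8, -0.8]
gripper_width: 0.0851
finger_force: 0.0
```

Request:
{"api": "inch_along", "payload": {"deltas": [[[0, 0, 0, 0, 0, 0.1333], [0, 0, 0, 0, 0, 0.1333], [0, 0, 0, 0, 0, 0.1333], [0, 0, 0, 0, 0, 0.1333], [0, 0, 0, 0, 0, 0.1333]]]}}

```text
clock: 2.4
eef_pos: [0.4643, 0.0416, 0.2561]
ee_rot: [-180.0, 0.0, 81.7]
wrist_force: [0.2, -0.4, -0.0]
gripper_width: 0.0852
finger_force: 0.0
```

Request:
{"api": "inch_along", "payload": {"deltas": [[[0, 0, 0, 0, 0, 0.1333], [0, 0, 0, 0, 0, 0.1333], [0, 0, 0, 0, 0, 0.1333], [0, 0, 0, 0, 0, 0.1333], [0, 0, 0, 0, 0, 0]]]}}

```text
clock: 2.9
eef_pos: [0.4644, 0.0417, 0.2561]
ee_rot: [-180.0, 0.0, 49.9]
wrist_force: [-0.1, -0.2, -0.2]
gripper_width: 0.0845
finger_force: 0.0
```

Converted, 0.045 m is 0.9, 0.02 m is 0.4, 1.4 degrees is 0.0233.

Request:
{"api": "inch_along", "payload": {"deltas": [[[-0.14, 0, 0, 0, 0, 0.0233], [0, 0, 0.9, 0, 0, 0], [0, 0, 0.9, 0, 0, 0], [0, 0, 0.9, 0, 0, 0], [0, 0, 0.4, 0, 0, 0]]]}}

```text
clock: 3.4
eef_pos: [0.4582, 0.036, 0.0984]
ee_rot: [-179.8, 0.1, 48.8]
wrist_force: [0.6, 0.1, 0.2]
gripper_width: 0.085
finger_force: 0.0
```

```bash
python3 - <<'E'
from h import *
s=snap('top','t1');z=snap('side','s1')
f=lambda im,x,y,w,h,k:cv2.convertScaleAbs(cv2.resize(im[y:y+h,x:x+w],None,fx=k,fy=k,interpolation=cv2.INTER_CUBIC),alpha=1.7)
cv2.imwrite('pics/g1.png',np.hstack([f(s['color'],330,180,100,100,4),f(z['color'],255,180,100,100,4)]))
E
```

```text
(no output)
```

View pics/g1.png

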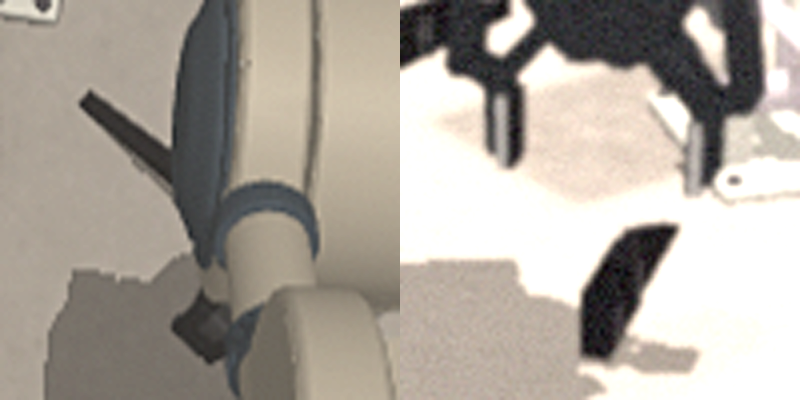

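The jaws straddle the wedge. The fingers are at side-crop x 500 and 705, with the wedge between and below at about 620. I'll descend and grip.

Converted, 0.03 m is 0.6, 0.007 m is 0.14.

Request:
{"api": "inch_along", "payload": {"deltas": [[[0, 0, 0.6, 0, 0, 0], [0, 0, 0.6, 0, 0, 0], [0, 0, 0.14, 0, 0, 0], [0, 0, 0, 0, 0, 0], [0, 0, 0, 0, 0, 0]]]}}

```text
clock: 4.0
eef_pos: [0.4607, 0.0362, 0.0356]
ee_rot: [179.9, -0.0, 48.7]
wrist_force: [0.1, -0.2, 0.8]
gripper_width: 0.0848
finger_force: 0.0
```

Request:
{"api": "inch_along", "payload": {"deltas": [[[0, 0, 0, 0, 0, 0], [0, 0, 0, 0, 0, 0], [0, 0, 0, 0, 0, 0], [0, 0, 0, 0, 0, 0], [0, 0, 0, 0, 0, 0]]], "finger_gap": 0.0, "grip_n": 100}}

```text
clock: 4.5
eef_pos: [0.4601, 0.0363, 0.0346]
ee_rot: [180.0, -0.0, 48.6]
wrist_force: [-4.5, 0.2, 33.7]
gripper_width: 0.0144
finger_force: 97.2
```

Request:
{"api": "inch_along", "payload": {"deltas": [[[0, 0, 0, 0, 0, 0], [0, 0, 0, 0, 0, 0], [0, 0, 0, 0, 0, 0], [0, 0, 0, 0, 0, 0], [0, 0, 0, 0, 0, 0]]]}}

```text
clock: 5.0
eef_pos: [0.4601, 0.0363, 0.0347]
ee_rot: [180.0, -0.0, 48.6]
wrist_force: [-1.7, -0.6, 14.4]
gripper_width: 0.0142
finger_force: 97.9
```

Converted, -0.03 m is -0.6, -0.02 m is -0.4.

Request:
{"api": "inch_along", "payload": {"deltas": [[[0, 0, -0.4, 0, 0, 0], [0, 0, -0.6, 0, 0, 0], [0, 0, -0.6, 0, 0, 0], [0, 0, -0.6, 0, 0, 0], [0, 0, 0, 0, 0, 0]]]}}

```text
clock: 5.5
eef_pos: [0.4615, 0.0362, 0.1473]
ee_rot: [179.8, -0.2, 48.6]
wrist_force: [-0.6, -0.8, -2.1]
gripper_width: 0.0142
finger_force: 97.7
```

Request:
{"api": "inch_along", "payload": {"deltas": [[[0, 0, 0, 0, 0, 0.1333], [0, 0, 0, 0, 0, 0.1333], [0, 0, 0, 0, 0, 0.1333], [0, 0, 0, 0, 0, 0.1333], [0, 0, 0, 0, 0, 0.1333]]]}}

```text
clock: 6.0
eef_pos: [0.4596, 0.0363, 0.1436]
ee_rot: [-180.0, 0.1, 8.3]
wrist_force: [-0.2, 0.2, -1.1]
gripper_width: 0.0146
finger_force: 97.6
```

Request:
{"api": "inch_along", "payload": {"deltas": [[[0, 0, 0, 0, 0, 0.1333], [0, 0, 0, 0, 0, 0.1333], [0, 0, 0, 0, 0, 0.0067], [0, -0.6, 0, 0, 0, 0], [0, -0.6, 0, 0, 0, 0]]]}}

```text
clock: 6.5
eef_pos: [0.4681, 0.096, 0.1438]
ee_rot: [180.0, 0.0, -7.6]
wrist_force: [0.2, -0.5, -1.4]
gripper_width: 0.0143
finger_force: 97.8
```

Request:
{"api": "inch_along", "payload": {"deltas": [[[0.2, -0.72, 0, 0, 0, 0], [0.2, -0.7, 0, 0, 0, 0], [0, -0.7, 0, 0, 0, 0], [0, 0, 0, 0, 0, 0], [0, 0, 0, 0, 0, 0]]]}}

```text
clock: 7.0
eef_pos: [0.5019, 0.1985, 0.1436]
ee_rot: [180.0, 0.0, -7.5]
wrist_force: [0.1, -0.3, -0.5]
gripper_width: 0.0145
finger_force: 97.8
```

```bash
python3 - <<'E'
from h import *
s=snap('top','t2');z=snap('side','s2')
f=lambda im,x,y,w,h,k:cv2.convertScaleAbs(cv2.resize(im[y:y+h,x:x+w],None,fx=k,fy=k,interpolation=cv2.INTER_CUBIC),alpha=1.7)
cv2.imwrite('pics/g2.png',np.hstack([f(s['color'],270,110,80,120,5),f(z['color'],240,120,80,120,5)]))
E
```

```text
(no output)
```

View pics/g2.png

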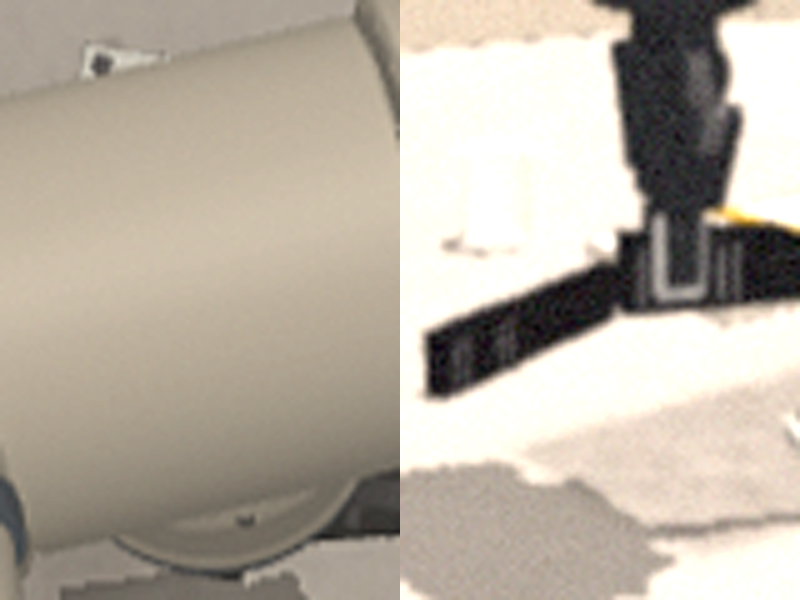

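The top view is blocked by the arm. The side view shows the wedge held level by the handle, with pads at about (283,171) in full-image pixels. I'll lower it to just above the rod and compare with predicted points.

Converted, 0.02 m is 0.4, 0.005 m is 0.1.

Request:
{"api": "inch_along", "payload": {"deltas": [[[0, 0, 0.4, 0, 0, 0], [0, 0, 0.4, 0, 0, 0], [0, 0, 0.1, 0, 0, 0], [0, 0, 0, 0, 0, 0], [0, 0, 0, 0, 0, 0]]]}}

```text
clock: 7.6
eef_pos: [0.5026, 0.1977, 0.0999]
ee_rot: [-180.0, -0.0, -7.8]
wrist_force: [-0.7, 0.1, 0.5]
gripper_width: 0.0142
finger_force: 97.8
```

```bash
python3 - <<'E'
from h import *
z=snap('side','s3'); o=status.observe()['eef_pos']; print(o)
k=6;x0,y0=265,145
im=cv2.convertScaleAbs(cv2.resize(z['color'][y0:y0+95,x0:x0+130],None,fx=k,fy=k,interpolation=cv2.INTER_CUBIC),alpha=1.4)
a=np.radians(-7.5);R=np.array([[np.cos(a),-np.sin(a),0],[np.sin(a),np.cos(a),0],[0,0,1]])
w=o-[0,0,.0347]+R@[.005,0,0]
def dot(p,c):
    u,v=proj('s3',p); cv2.circle(im,(int((u-x0+.5)*k),int((v-y0+.5)*k)),3,c,-1)
for p in[(-.03,-.008,0),(-.03,-.008,.036),(.03,-.008,0),(.03,-.008,.036),(.115,-.005,0),(.115,-.005,.004),(.04,-.005,.036)]: dot(w+R@p,(0,0,255))
s=np.array([.648,.1785,0])
for p in[(-.065,0,.057),(.065,0,.057),(-.01,-.02,.071),(.01,-.02,.071),(-.065,-.047,.008),(.065,-.047,.008)]: dot(s+R@p,(0,160,0))
cv2.imwrite('pics/g3.png',im)
E
```

```text
[0.50274189 0.19787281 0.10007046]
```

View pics/g3.png

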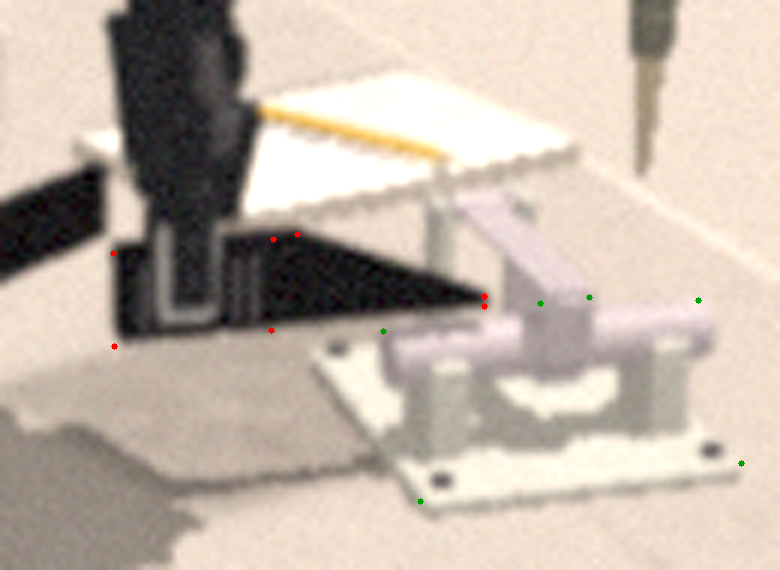

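The predictions match the wedge to about 1 px and the stand to about 2 px (the plate's visible lower edge is at z = 0). The tip is just short of the strap at crop (485,300). I'll lower to contact with the rod.

Converted, 0.003 m is 0.06, 0.002 m is 0.04.

Request:
{"api": "inch_along", "payload": {"deltas": [[[0, 0.04, 0.06, 0, 0, 0], [0, 0, 0.06, 0, 0, 0], [0, 0, 0, 0, 0, 0], [0, 0, 0, 0, 0, 0]]]}}

```text
clock: 8.05
eef_pos: [0.502, 0.1961, 0.0933]
ee_rot: [180.0, 0.0, -7.8]
wrist_force: [0.6, 0.5, -1.6]
gripper_width: 0.0145
finger_force: 97.8
```

Request:
{"api": "inch_along", "payload": {"deltas": [[[0, 0, 0.02, 0, 0, 0], [0, 0, 0, 0, 0, 0], [0, 0, 0, 0, 0, 0]]]}}

```text
clock: 8.35
eef_pos: [0.502, 0.1961, 0.0923]
ee_rot: [180.0, 0.0, -7.8]
wrist_force: [0.5, 0.5, -1.4]
gripper_width: 0.0144
finger_force: 97.8
```

Request:
{"api": "inch_along", "payload": {"deltas": [[[0, 0, 0.02, 0, 0, 0], [0, 0, 0, 0, 0, 0], [0, 0, 0, 0, 0, 0]]]}}

```text
clock: 8.65
eef_pos: [0.5021, 0.1961, 0.0914]
ee_rot: [-180.0, -0.0, -7.8]
wrist_force: [-0.7, 0.9, 2.2]
gripper_width: 0.0143
finger_force: 98.2
```

Contact came at the expected height. Now I'll slide in along tool x.

Converted, 0.006 m is 0.12.

Request:
{"api": "inch_along", "payload": {"deltas": [[[0.12, 0, 0, 0, 0, 0], [0.12, 0, 0, 0, 0, 0], [0.12, 0, 0, 0, 0, 0], [0.12, 0, 0, 0, 0, 0], [0.12, 0, 0, 0, 0, 0]]]}}

```text
clock: 9.15
eef_pos: [0.5323, 0.1919, 0.0913]
ee_rot: [-180.0, 0.0, -7.8]
wrist_force: [-4.2, -0.0, 6.7]
gripper_width: 0.0142
finger_force: 98.7
```

Request:
{"api": "inch_along", "payload": {"deltas": [[[0.1, 0, 0, 0, 0, 0], [0.1, 0, 0, 0, 0, 0], [0.1, 0, 0, 0, 0, 0], [0.1, 0, 0, 0, 0, 0]]]}}

```text
clock: 9.55
eef_pos: [0.5471, 0.1892, 0.091]
ee_rot: [179.9, 0.6, -7.8]
wrist_force: [-41.5, 5.3, 37.9]
gripper_width: 0.0142
finger_force: 103.4
```

Request:
{"api": "inch_along", "payload": {"deltas": [[[0, 0, 0, 0, 0, 0], [0, 0, 0, 0, 0, 0]]]}}

```text
clock: 9.75
eef_pos: [0.5481, 0.189, 0.0912]
ee_rot: [179.9, 0.4, -7.8]
wrist_force: [-26.6, 2.0, 26.5]
gripper_width: 0.014
finger_force: 102.0
```

```bash
python3 - <<'E'
from h import *
z=snap('side','s4'); o=status.observe(); print(o['eef_pos'],o['torque'])
k=6;x0,y0=265,145
im=cv2.convertScaleAbs(cv2.resize(z['color'][y0:y0+95,x0:x0+130],None,fx=k,fy=k,interpolation=cv2.INTER_CUBIC),alpha=1.4)
cv2.imwrite('pics/g4.png',im)
E
```

```text
[0.54811307 0.18904996 0.09126219] [ 0.1547154   3.55040653 -0.16811362]
```

View pics/g4.png

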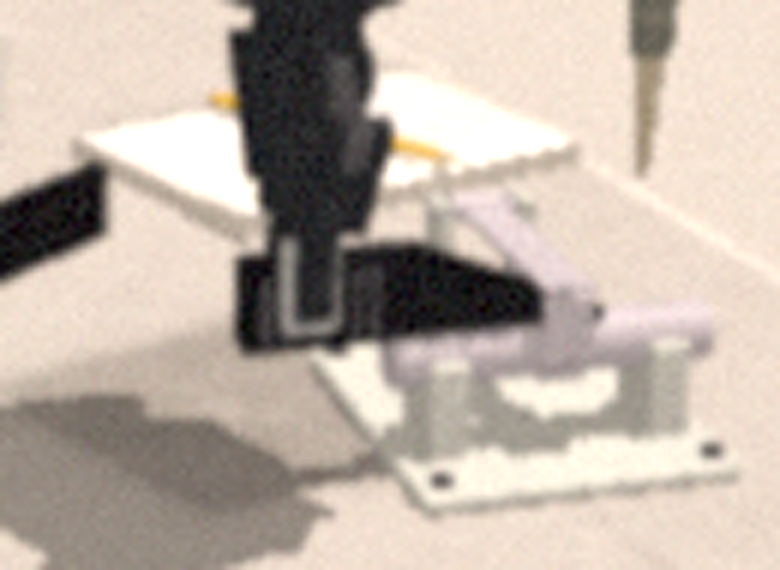

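The tip pokes out past the strap at crop (598,311), with the tongue between the legs. The force eased while holding, so I'll go on more slowly with a firmer grip.

Converted, 0.003 m is 0.06.

Request:
{"api": "inch_along", "payload": {"deltas": [[[0.06, 0, 0, 0, 0, 0], [0.06, 0, 0, 0, 0, 0], [0.06, 0, 0, 0, 0, 0], [0.06, 0, 0, 0, 0, 0], [0.06, 0, 0, 0, 0, 0]]], "grip_n": 120}}

```text
clock: 10.3
eef_pos: [0.561, 0.187, 0.0913]
ee_rot: [179.9, 0.6, -7.8]
wrist_force: [-39.9, 2.7, 39.4]
gripper_width: 0.0137
finger_force: 120.2
```

Request:
{"api": "inch_along", "payload": {"deltas": [[[0.06, 0, 0, 0, 0, 0], [0.06, 0, 0, 0, 0, 0], [0.06, 0, 0, 0, 0, 0], [0.06, 0, 0, 0, 0, 0], [0.06, 0, 0, 0, 0, 0]]]}}

```text
clock: 10.8
eef_pos: [0.5771, 0.1852, 0.0915]
ee_rot: [179.9, 0.5, -7.8]
wrist_force: [-32.4, 2.3, 33.5]
gripper_width: 0.0139
finger_force: 119.4
```

Converted, 0.003 m is 0.06.

Request:
{"api": "inch_along", "payload": {"deltas": [[[0.06, 0, 0, 0, 0, 0], [0.06, 0, 0, 0, 0, 0], [0.06, 0, 0, 0, 0, 0], [0.06, 0, 0, 0, 0, 0], [0.06, 0, 0, 0, 0, 0]]]}}

```text
clock: 11.3
eef_pos: [0.5936, 0.1832, 0.0916]
ee_rot: [179.9, 0.3, -7.8]
wrist_force: [-24.0, 2.2, 24.8]
gripper_width: 0.014
finger_force: 118.3
```

Request:
{"api": "inch_along", "payload": {"deltas": [[[0.06, 0, 0, 0, 0, 0], [0.06, 0, 0, 0, 0, 0], [0.06, 0, 0, 0, 0, 0], [0.04, 0, 0, 0, 0, 0], [0, 0, 0, 0, 0, 0]]]}}

```text
clock: 11.8
eef_pos: [0.6062, 0.1817, 0.0917]
ee_rot: [180.0, 0.1, -7.8]
wrist_force: [-12.7, 1.0, 18.4]
gripper_width: 0.0141
finger_force: 117.2
```

```bash
python3 - <<'E'
from h import *
z=snap('side','s5'); o=status.observe(); print(o['eef_pos'])
k=6;x0,y0=265,145
im=cv2.convertScaleAbs(cv2.resize(z['color'][y0:y0+95,x0:x0+130],None,fx=k,fy=k,interpolation=cv2.INTER_CUBIC),alpha=1.4)
cv2.imwrite('pics/g5.png',im)
E
```

```text
[0.60627949 0.18168996 0.09171116]
```

View pics/g5.png

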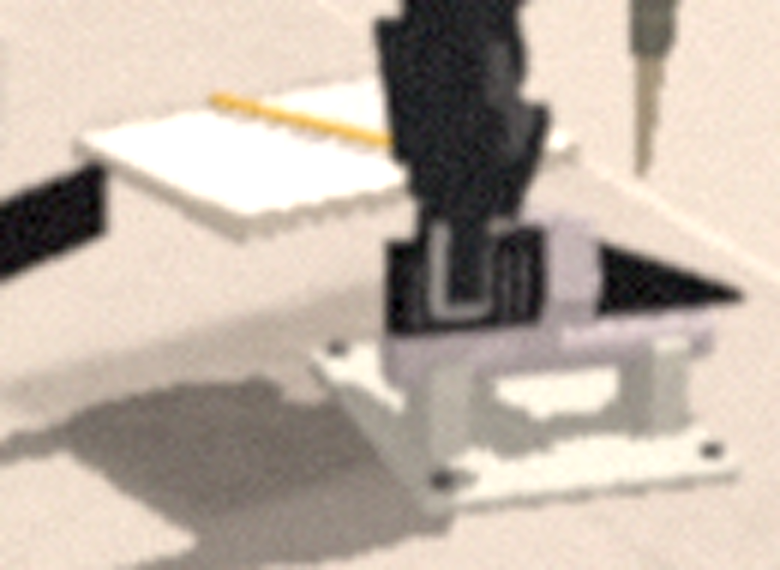

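The strap is up on the full-height part, at crop x 548–602, with its near edge close to the handle front. I'll go 5 mm further to be sure, then draw out.

Converted, 0.003 m is 0.06, 0.002 m is 0.04.

Request:
{"api": "inch_along", "payload": {"deltas": [[[0.06, 0, 0, 0, 0, 0], [0.04, 0, 0, 0, 0, 0], [0, 0, 0, 0, 0, 0], [0, 0, 0, 0, 0, 0]]]}}

```text
clock: 12.25
eef_pos: [0.6114, 0.181, 0.0917]
ee_rot: [180.0, 0.1, -7.8]
wrist_force: [-11.5, 0.4, 16.9]
gripper_width: 0.0139
finger_force: 117.3
```

Request:
{"api": "inch_along", "payload": {"deltas": [[[-0.06, 0, 0, 0, 0, 0], [-0.12, 0, 0, 0, 0, 0], [-0.16, 0, 0, 0, 0, 0], [-0.16, 0, 0, 0, 0, 0], [-0.16, 0, 0, 0, 0, 0]]]}}

```text
clock: 12.75
eef_pos: [0.5801, 0.1856, 0.0917]
ee_rot: [-180.0, -0.1, -7.8]
wrist_force: [3.4, -1.7, 5.7]
gripper_width: 0.014
finger_force: 117.2
```

Request:
{"api": "inch_along", "payload": {"deltas": [[[-0.2, 0, 0, 0, 0, 0], [-0.2, 0, 0, 0, 0, 0], [-0.2, 0, 0, 0, 0, 0], [-0.2, 0, 0, 0, 0, 0], [-0.2, 0, 0, 0, 0, 0]]]}}

```text
clock: 13.25
eef_pos: [0.5292, 0.1924, 0.0913]
ee_rot: [-180.0, -0.0, -7.8]
wrist_force: [3.0, -0.5, 4.6]
gripper_width: 0.0138
finger_force: 117.2
```

Request:
{"api": "inch_along", "payload": {"deltas": [[[-0.24, 0, 0, 0, 0, 0], [-0.24, 0, 0, 0, 0, 0], [-0.24, 0, 0, 0, 0, 0], [-0.24, 0, 0, 0, 0, 0], [0, 0, 0, 0, 0, 0]]]}}

```text
clock: 13.75
eef_pos: [0.4797, 0.1988, 0.0911]
ee_rot: [179.9, 0.1, -7.7]
wrist_force: [-2.4, 0.9, 2.9]
gripper_width: 0.0139
finger_force: 117.3
```

Converted, 0.04 m is 0.8, -0.015 m is -0.3.

Request:
{"api": "inch_along", "payload": {"deltas": [[[-0.2, 0, -0.3, 0, 0, 0], [-0.4, 0, -0.3, 0, 0, 0], [0, 0.4, 0, 0, 0, 0], [0, 0.8, 0, 0, 0, 0], [0.2, 0.8, 0, 0, 0, 0]]]}}

```text
clock: 14.25
eef_pos: [0.4472, 0.1018, 0.1211]
ee_rot: [180.0, 0.1, -7.7]
wrist_force: [1.7, -1.7, -1.6]
gripper_width: 0.0141
finger_force: 117.3
```

Request:
{"api": "inch_along", "payload": {"deltas": [[[0.2, 0.8, 0, 0, 0, 0], [0, 0.8, 0, 0, 0, 0], [0, 0.4, 0, 0, 0, 0], [0, 0, 0.4, 0, 0, 0], [0, 0, 0.6, 0, 0, 0]]]}}

```text
clock: 14.75
eef_pos: [0.446, 0.001, 0.0715]
ee_rot: [-180.0, -0.1, -7.9]
wrist_force: [-0.0, -0.2, -1.1]
gripper_width: 0.0138
finger_force: 117.4
```

Request:
{"api": "inch_along", "payload": {"deltas": [[[0, 0, 0.4, 0, 0, 0], [0, 0, 0.16, 0, 0, 0], [0, 0, 0, 0, 0, 0], [0, 0, 0, 0, 0, 0]]]}}

```text
clock: 15.15
eef_pos: [0.4454, 0.002, 0.0438]
ee_rot: [-180.0, -0.0, -7.8]
wrist_force: [0.0, 0.1, 0.3]
gripper_width: 0.0137
finger_force: 117.4
```

```bash
python3 - <<'E'
from h import *
z=snap('side','s6'); t=snap('top','t6')
f=lambda im,x,y,w,h,k:cv2.convertScaleAbs(cv2.resize(im[y:y+h,x:x+w],None,fx=k,fy=k,interpolation=cv2.INTER_CUBIC),alpha=1.6)
cv2.imwrite('pics/g6.png',np.hstack([f(t['color'],270,110,100,150,4),f(z['color'],300,140,100,150,4)]))
E
```

```text
(no output)
```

View pics/g6.png

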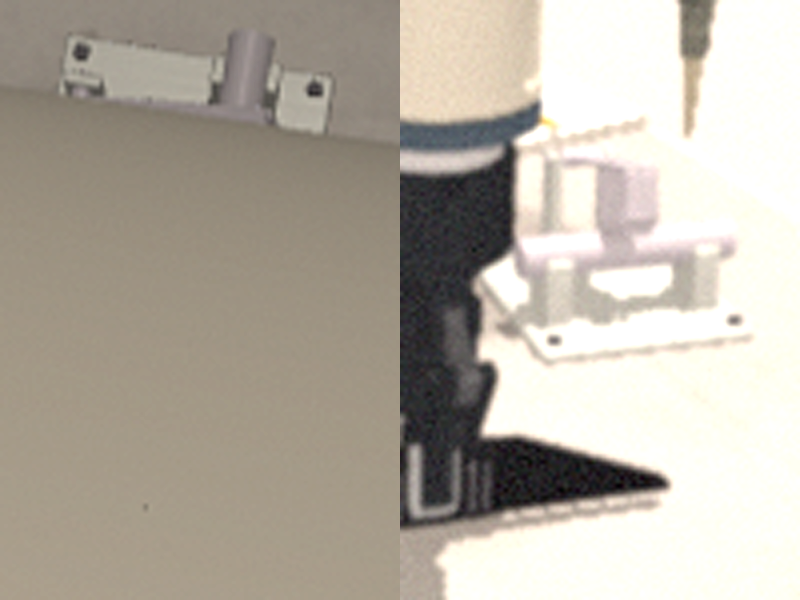

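The clip stays up, its strap at crop (630,175) well above the rod. The wedge is level, just above the worktop and clear of the stand. I'll set it down.

Converted, 0.004 m is 0.08.

Request:
{"api": "inch_along", "payload": {"deltas": [[[0, 0, 0.08, 0, 0, 0], [0, 0, 0.08, 0, 0, 0], [0, 0, 0, 0, 0, 0], [0, 0, 0, 0, 0, 0]]]}}

```text
clock: 15.65
eef_pos: [0.4452, 0.002, 0.0352]
ee_rot: [-180.0, 0.0, -7.8]
wrist_force: [-0.3, -0.4, -1.2]
gripper_width: 0.0136
finger_force: 117.4
```

Request:
{"api": "inch_along", "payload": {"deltas": [[[0, 0, 0.02, 0, 0, 0], [0, 0, 0, 0, 0, 0], [0, 0, 0, 0, 0, 0]]]}}

```text
clock: 15.95
eef_pos: [0.4453, 0.002, 0.0348]
ee_rot: [-180.0, -0.0, -7.8]
wrist_force: [-1.9, 0.7, 13.9]
gripper_width: 0.0141
finger_force: 119.5
```

Contact with the worktop. Next I release (modest opening), retreat upward and check.

Request:
{"api": "inch_along", "payload": {"deltas": [[[0, 0, 0, 0, 0, 0], [0, 0, 0, 0, 0, 0], [0, 0, 0, 0, 0, 0], [0, 0, 0, 0, 0, 0], [0, 0, 0, 0, 0, 0]]], "finger_gap": 0.06, "grip_n": 40}}

```text
clock: 16.45
eef_pos: [0.4452, 0.002, 0.0342]
ee_rot: [180.0, 0.0, -7.8]
wrist_force: [0.6, 0.6, 0.7]
gripper_width: 0.0601
finger_force: 0.0
```

Request:
{"api": "inch_along", "payload": {"deltas": [[[0, 0, -0.4, 0, 0, 0], [0, 0, -0.6, 0, 0, 0], [0, 0, -0.8, 0, 0, 0], [0, 0, -0.8, 0, 0, 0], [0, 0, -0.8, 0, 0, 0]]]}}

```text
clock: 16.95
eef_pos: [0.4448, 0.002, 0.2059]
ee_rot: [180.0, 0.0, -7.8]
wrist_force: [0.4, 1.2, -0.1]
gripper_width: 0.0601
finger_force: 0.0
```

Request:
{"api": "inch_along", "payload": {"deltas": [[[0, 0.8, 0, 0, 0, 0], [0, 0.9, 0, 0, 0, 0], [0, 0.9, 0, 0, 0, 0], [0, 0.9, 0, 0, 0, 0], [0, 0.9, 0, 0, 0, 0]]]}}

```text
clock: 17.45
eef_pos: [0.4148, -0.2177, 0.2044]
ee_rot: [180.0, -0.0, -7.8]
wrist_force: [0.7, -0.0, 0.4]
gripper_width: 0.0598
finger_force: 0.0
```

Request:
{"api": "inch_along", "payload": {"deltas": [[[0, 0.9, 0, 0, 0, 0], [0, 0.6, 0, 0, 0, 0], [0, 0, 0, 0, 0, 0], [0, 0, 0, 0, 0, 0]]]}}

```text
clock: 17.85
eef_pos: [0.4049, -0.2905, 0.204]
ee_rot: [-180.0, 0.0, -7.9]
wrist_force: [-0.0, 0.2, 0.5]
gripper_width: 0.0601
finger_force: 0.0
```

```bash
python3 - <<'E'
from h import *
z=snap('side','s7'); t=snap('top','t7')
f=lambda im,x,y,w,h,k:cv2.convertScaleAbs(cv2.resize(im[y:y+h,x:x+w],None,fx=k,fy=k,interpolation=cv2.INTER_CUBIC),alpha=1.5)
cv2.imwrite('pics/g7.png',np.hstack([f(t['color'],180,100,220,200,1.9),f(z['color'],240,140,190,190,2)]))
E
```

```text
(no output)
```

View pics/g7.png

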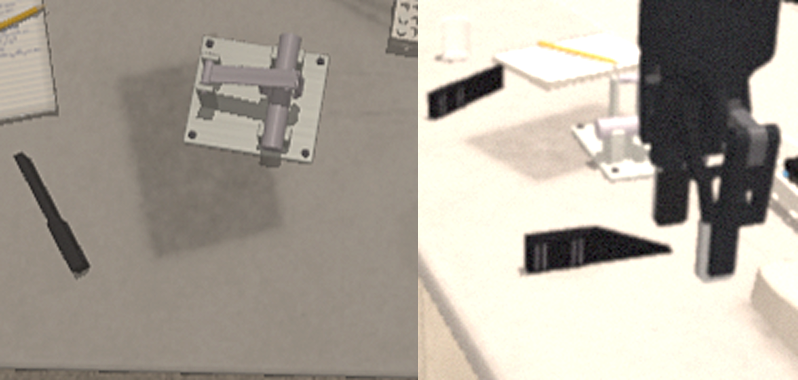

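The wedge lies flat and clear, the bar is untouched, and the strap end has shifted about 6 px in the top view compared with when it was shut, so the clip is still up.

```bash
python3 -c "
from plant import arm, imaging, status
print(arm.finish_job())"
```

```text
the job is handed in; nothing more can be done
None
```

I prised the clip up off the rod with the wedge, and it was still up in the last picture before I handed the job in at about 18 s. The wedge lies flat on the worktop clear of the stand, and the square-ended bar was not touched. Wrist force peaked near 56 N in the readings, and handing in returned no verdict.

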